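# Wind and start the clockwork kitchen timer

### The arm

A 7-joint arm with a two-finger parallel gripper is mounted at the origin on the work surface. World frame = base frame: x ahead of the robot, y to its left, z up, the work surface at z = 0. Lengths are in mm, angles in rad, forces in N, time in s.
With the tool pointing down it reaches from about 425 to 875 mm from the base axis. Payload 4.7 kg.
Tool frame: the origin (TCP) lies between the finger pads; the fingertips stand 22 mm ahead of it and the grasp point (between the pads) lies 3 mm ahead of it; z points along the fingers, y is the line along which they close (so a half turn about z gives the same grasp; the last joint's range is limited). The gripper opens to 87 mm and grips with 3 to 60 N. Pads are 19 mm wide; open, the fingers measure 117 mm over their backs; the gripper's body (75 mm by 190 mm) begins 51 mm behind the grasp point.
Start: joints at [1.248, 0.321, -0.07, 1.45, 0.023, 1.371, -0.057], TCP at [214.786, -613.507, 244.587] pointing down, gripper open.
Joint ranges: [-2.86, 2.86], [-0.3, 2.09], [-1.38, 1.24], [0.06, 2.45], [-1.56, 4.7], [0.09, 2.05], [-2.69, 2.69]. Speed limits (rad/s): [2.57, 2.57, 3.14, 3.14, 3.14, 3.14, 3.14].

### API

Orientations are given as a unit quaternion [x, y, z, w].
In Python, from station import manip, eyes gives the robot as it stands.
- The arm moves only by the tool servo_tool, never from a script. Its argument "commands" is a list of rows, each a list of 6 numbers: the shift along the tool's x, y, z normalised to -1 to 1, where 1 is 0.03 m, then the turn, a rotation vector about the tool's x, y, z normalised to -1 to 1, where 1 is pi rad. In form: [[dx, dy, dz, ax, ay, az], ...]. A call has 1 to 20 rows; each row shifts and turns the commanded pose from where the row before left it, along the tool's axes as they then stand; what a row does not reach is not made up. A row lasts 1/10 s, in which the tool goes at most 50 mm and 8.59 degrees, less where a joint would pass 70% of its speed; a pose out of reach is approached as far as the arm can. A call with a number of a shift or a turn outside -1 to 1 is refused whole. A call with a gripper value outside its range is refused whole. "claw" is the opening, from 0 (shut) to 1 (fully open), set as the call begins (left out, the last holds). The fingers move at their own pace and stop on an object; the grip force is fixed at half the most. Time passes only in rows, so rows that do not move let the fingers close. It gives the time, the measured TCP pose, the force, the opening and the grip force at its end, in the units of the state.
- manip.read_state(): the state, without advancing time (a new reading comes with each control period).
- eyes.camera(name): name is "scene" or "top" or "wrist"; returns a dict with "color" (420x560x3 uint8, red, green, blue), "mtx" (3x3 intrinsics, pixels), "eye" and "attitude" of the camera in the world. Camera axes: x right, y down, z forward; pixel columns grow to the right and rows downward; lengths in mm; the calibration is good to about 2 mm. A picture is of the moment at which its call begins. There is no depth.
- manip.job_done(): hands the job in; it is judged then, once.
The state is a dict: "t": time; "qpos": joint angles; "qd": joint speeds; "tau": joint torques, N m; "eef_pos": TCP position; "orientation": TCP orientation; "contact_force": force on the tool from outside, world axes, zero at the start; "ft_torque": the same for the moment, N m; "width": opening from 0.0 (shut) to 1.0 (fully open); "grip_force": force on a finger pad.
Only numpy, scipy, OpenCV 4.12 (cv2) and the standard library are available. Lean on these libraries where they do the work, as an engineer would, in place of code of your own. Each camera call takes 0.05 s, during which the arm holds its last target. There are 200 camera calls.

### The job

Wind the spring of the clockwork kitchen timer: turn its wing key clockwise (seen from above), a part turn at a time, until it comes up against its stop. Only then start the timer by sliding the start catch right across to the other end of its slot, and let go. Leave the things standing around the timer where they are.

Things in the scene. Friction and masses are not known exactly. Their poses are not given: they have to be found in the camera images.
- case: the timer: a white enamelled box 100 mm (its x) by 250 mm (its y) by 60 mm tall, fixed firmly to the worktop. Origin at the centre of its underside; z up. Its flat top, 60 mm above the worktop, carries the wing key near its -y end, a paper dial in the middle and the start catch in a slot near its +y end.
- key_grip (a point): middle of the steel wing of the winding key, on the key's upright axis, 70 mm from the case's centre towards the case's -y and 89 mm above the worktop. The wing is an upright plate 46 mm long (x axis of this frame), 9 mm thick (y axis) and 26 mm tall (16 to 42 mm above the case's top) on a 10 mm stem; the frame turns with the key, z up.
- key (a joint): winding of the key in rad: grows clockwise seen from above, from 0 (run down; wing's x axis along the case's x) to a hard stop at 6.6 (fully wound). Starts at 0.1 to 1.7, so most of a turn or more is left. The spring stiffens as it winds: 0.15 to 0.25 N m. A friction brake holds the key where it is let go; forced back, it loses winding.
- catch_grip (a point): middle of the start catch, a steel thumb block 30 mm (case x) by 14 mm (case y) by 24 mm tall (2 to 26 mm above the case's top), 74 mm above the worktop; same axes as the case. It starts at the slot's end nearer the dial, about 59 to 63 mm from the case's centre towards the case's +y.
- catch (a joint): travel of the catch in m along the case's +y, from 0 (stop, near the dial; starts at 0 to 0.004) to a hard end at 0.040 (start). It needs about 2 N and stays where it is left.
- tumbler: empty glass tumbler, 72 mm across, 90 mm tall, bystander; origin at the centre of its underside
- apple: green apple, 76 mm across, about 70 mm tall, bystander; origin at the centre of its underside
- jar: glass storage jar with a wooden lid, 90 mm across, 120 mm tall, bystander; origin at the centre of its underside
- rolling_pin: wooden rolling pin, 48 mm thick, 380 mm long over its handles, lying along its x axis, bystander; origin at its middle, on the worktop

How it is judged:
By the outcome, as a careful person would: the job done as asked, in the order asked, and still so for the second after the job is handed in, with the robot touching nothing.
It also fails if it takes over 64 s, if anything falls off the work surface, if the arm or the gripper's body presses on something with over 40 N, if the wrist force passes 120 N, or if a joint passes its speed limit or range.

## Working session

There is one attempt and no reset: what is moved stays moved. The work goes in short steps, Python scripts to look and compute and a tool call to move; the robot and the scene stay as the last step left them, time stands still between calls to the robot, and variables do not carry over. Pictures are saved under pics/ and viewed, at most 10 in all, crops included, and the job is handed in when it is done.

Besides the shell and the picture viewer there is one more tool, called after "Emit:" as name(argument=value, ...), one argument or row to a line, values as JSON. servo_tool: Moves the arm, as the interface text tells. Scaled input: -1 to 1 covers 0.03 m each way for a shift and pi rad each way for a turn. Its arguments: {"type":"object","properties":{"commands":{"type":"array","items":{"type":"array","items":{"type":"number","minimum":-1,"maximum":1}}},"claw":{"type":"number"}},"required":["commands"]}

```bash
mkdir -p pics
cat > h.py <<'E'
import numpy as np, cv2
from scipy.spatial.transform import Rotation as R
from station import manip, eyes
def cam(n,f=None):
    c=eyes.camera(n)
    if f: cv2.imwrite('pics/'+f,c['color'][:,:,::-1])
    return c
def rot(c):
    a=np.array(c['attitude'],float)
    return a if a.shape==(3,3) else R.from_quat(a).as_matrix()
def ray(c,u,v,z):
    d=rot(c)@np.linalg.inv(np.array(c['mtx']))@[u,v,1]
    e=np.array(c['eye'],float); return e+d*(z-e[2])/d[2]
def proj(c,p):
    q=np.array(c['mtx'])@rot(c).T@(np.array(p)-c['eye']); return q[:2]/q[2]
E
python3 - <<'E'
from h import *
for n in('scene','top'):
    c=cam(n,n+'0.png'); print(n,c['mtx'],c['eye'],c['attitude'])
print(manip.read_state())
E
```

```text
scene [[481.244706     0.         277.4200022 ]
 [  0.         481.244706   220.91347282]
 [  0.           0.           1.        ]] [854.41533704 459.79612359 927.78458357] [ 0.23290072  0.93641985 -0.25365298 -0.06734447]
top [[478.75919485   0.         281.33071667]
 [  0.         478.75919485 216.93444019]
 [  0.           0.           1.        ]] [ 450.6139518    54.93843869 1173.9234284 ] [ 0.71438888 -0.69611584  0.04979123 -0.05091262]
{'t': 0.1, 'qpos': array([ 1.24808859,  0.32178259, -0.0700868 ,  1.4515667 ,  0.02257886,
        1.37078107, -0.05692919]), 'qd': array([-0.00165918, -0.00265978,  0.00184583, -0.00342218, -0.00111352,
        0.00021884, -0.00130443]), 'tau': array([-5.71538076e-04, -4.92572308e+01, -4.05845381e-01, -3.13397634e+01,
       -6.41590334e-02,  3.94975394e-02,  6.41150928e-05]), 'eef_pos': array([ 214.62195161, -613.0588897 ,  243.5420789 ]), 'orientation': array([ 9.85853446e-01,  1.67607327e-01, -1.81724975e-04, -8.56421711e-04]), 'contact_force': array([-0.09955546,  0.40670076, -0.6682082 ]), 'ft_torque': array([ 0.03251552, -0.04061802, -0.02073836]), 'grip_force': 0.0, 'width': 1.002916408853173}
```

View pics/top0.png

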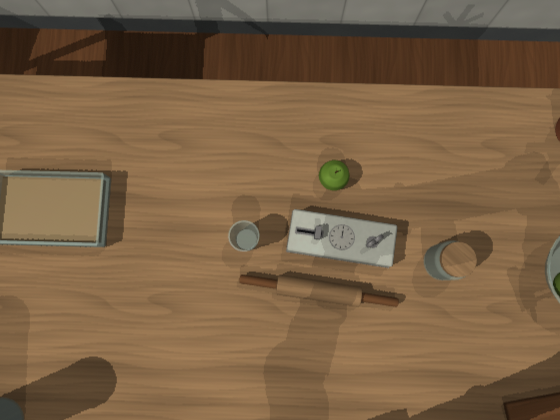

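View pics/scene0.png

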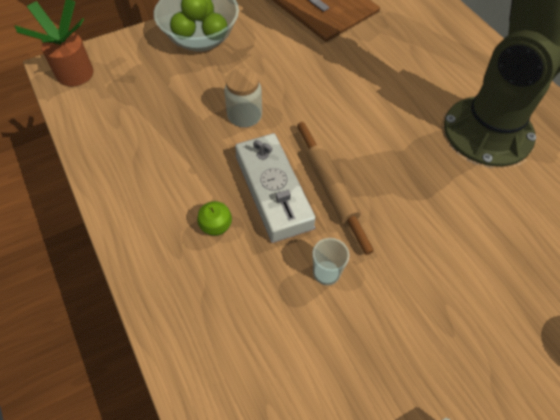

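The top view shows the case at about (342,238), with the key at (378,240) and the catch at (320,232). The tumbler is at (244,236), the apple at (334,175), the jar at (450,260) and the pin at (320,290). The scene view agrees. Next I'll measure the case and the wing.

Run:
```python
from h import *
for n,box in(('top',(270,195,410,280)),('scene',(225,125,325,250))):
    c=cam(n); x0,y0,x1,y1=box
    h=cv2.cvtColor(c['color'],cv2.COLOR_RGB2HSV)
    m=((h[:,:,1]<60)&(h[:,:,2]>115)).astype(np.uint8)
    k=np.zeros_like(m);k[y0:y1,x0:x1]=m[y0:y1,x0:x1]
    k=cv2.morphologyEx(k,cv2.MORPH_CLOSE,np.ones((9,9)))
    ct=max(cv2.findContours(k,0,2)[0],key=cv2.contourArea)
    r=cv2.minAreaRect(ct); b=cv2.boxPoints(r); print(n,r)
    P=np.array([ray(c,*p,60)[:2] for p in b]); print(P.round(1),P.mean(0))
    for i in range(4):
        d=P[(i+1)%4]-P[i]; print(np.linalg.norm(d).round(1),np.degrees(np.arctan2(d[1],d[0])).round(1))
    if n=='top':
        for nm,p,z in(('tumbler',(244,232),90),('apple',(334,175),40),('jar',(460,260),120),('pinL',(242,280),24),('pinR',(396,301),24),('key',(378,240),95),('catch',(320,232),86)):
            print(nm,ray(c,*p,z).round(0))
    cr=c['color'][y0:y1,x0:x1][:,:,::-1]
    s=5 if n=='top' else 4
    cv2.imwrite(f'pics/{n}crop.png',cv2.resize(cr,None,fx=s,fy=s,interpolation=cv2.INTER_CUBIC))
```

```text
top ((341.8297424316406, 238.07838439941406), (106.88636016845703, 43.1496467590332), 8.972626686096191)
[[ 530.5   46.6]
 [ 631.3   33.2]
 [ 598.2 -215.2]
 [ 498.3 -198.7]] [564.58236052 -83.51296023]
101.7 -7.6
250.6 -97.6
101.3 170.7
247.4 82.5
tumbler [569. 143.  90.]
apple [719. -66.  40.]
jar [ 516. -336.  120.]
pinL [462. 149.  24.]
pinR [ 422. -218.   24.]
key [ 558. -161.   95.]
catch [574. -31.  86.]
scene ((276.7403259277344, 185.42137145996094), (106.59295654296875, 47.67382049560547), 68.51455688476562)
[[ 599.  -212.3]
 [ 483.6 -211.3]
 [ 539.2   64.5]
 [ 639.9   57.6]] [565.41961244 -75.38255254]
115.4 179.5
281.3 78.6
101.0 -3.9
273.0 -98.6
```

View pics/topcrop.png

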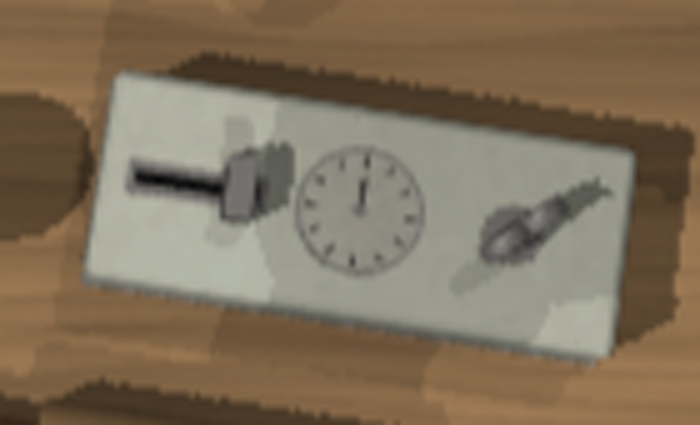

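Emit:
servo_tool(
  commands=[
    [0.79,-0.53,0,0,0,0],
    [0.79,-0.53,0,0,0,0],
    [0.79,-0.53,0,0,0,0],
    [0.79,-0.53,0,0,0,0],
    [0.79,-0.53,0,0,0,0],
    [0.79,-0.53,0,0,0,0],
    [0.79,-0.53,0,0,0,0],
    [0.79,-0.53,0,0,0,0],
    [0.79,-0.53,0,0,0,0],
    [0.79,-0.53,0,0,0,0],
    [0.79,-0.53,0,0,0,0],
    [0.79,-0.53,0,0,0,0],
    [0.79,-0.53,0,0,0,0],
    [0.79,-0.53,0,0,0,0],
    [0.79,-0.53,0,0,0,0],
    [0.79,-0.53,0,0,0,0],
    [0.79,-0.53,0,0,0,0],
    [0.79,-0.53,0,0,0,0],
    [0.79,-0.53,0,0,0,0],
    [0,0,0,0,0,0],
  ],
  claw=1,
)

```text
t: 2.2
eef_pos: [542.1, -174.4, 244.5]
orientation: [0.985, 0.171, 0.001, -0.001]
contact_force: [-0.5, 1.0, 0.1]
width: 1.0
grip_force: 0.0
```

Run:
```python
from h import *
c=cam('wrist','w1.png'); s=manip.read_state()
print(s['t'],s['eef_pos'],R.from_quat(s['orientation']).as_matrix().round(3),s['qpos'].round(2),c['eye'])
print(proj(c,[555,-153,98]),proj(c,[555,-153,60]))
```

```text
2.25 [ 540.79144869 -177.14459004  244.35895112] [[ 0.942  0.335 -0.   ]
 [ 0.335 -0.942  0.001]
 [ 0.    -0.001 -1.   ]] [ 0.68  0.18 -0.46  1.64  0.08  1.34 -1.02] [ 619.21792878 -147.63723656  385.03475477]
[262.7448781  179.70744076] [264.84778402 171.49432482]
```

View pics/w1.png

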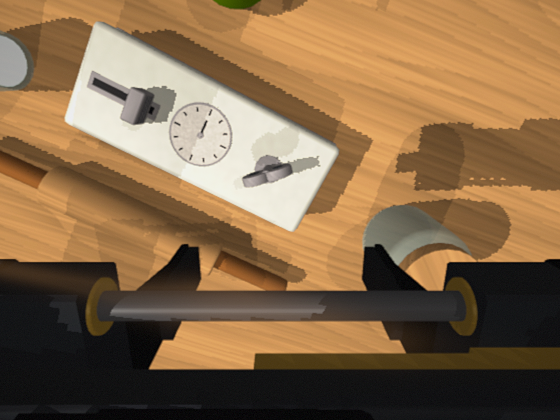

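The wrist view shows the wing's top edge from about (245,183) to (291,168). The dial is at (200,134), and the case corners are (100,22), (337,150), (293,230) and (67,122). The jar lies to the right and the apple above.

Run:
```python
from h import *
c=cam('wrist')
h=cv2.cvtColor(c['color'],cv2.COLOR_RGB2HSV)
P=np.array([ray(c,*p,60)[:2] for p in((100,22),(337,150),(293,230),(67,122))])
print(P.round(1),P.mean(0).round(1),[np.degrees(np.arctan2(*(P[j]-P[i])[::-1])).round(1) for i,j in((1,0),(2,3),(3,0),(2,1))])
print('dial',ray(c,200,134,60).round(1))
a,b=ray(c,246,178,102),ray(c,291,166,102);print('wing',a,b,(a+b)/2,np.linalg.norm(b-a),np.degrees(np.arctan2(*(b-a)[[1,0]])))
print('catch',ray(c,140,100,86))
cv2.imwrite('pics/w2.png',cv2.resize(c['color'][75:215,60:350][:,:,::-1],None,fx=2.7,fy=2.7,interpolation=cv2.INTER_CUBIC))
```

```text
[[ 630.1   21.1]
 [ 596.8 -214.9]
 [ 505.1 -203.4]
 [ 535.8   34.8]] [567.  -90.6] [np.float64(82.0), np.float64(82.7), np.float64(-8.3), np.float64(-7.2)]
dial [567.1 -86.3  60. ]
wing [ 551.09757224 -141.88732606  102.        ] [ 573.86383394 -174.83033222  102.        ] [ 562.48070309 -158.35882914  102.        ] 40.04427957768672 -55.352414104526275
catch [581.48702167 -35.73457961  86.        ]
```

View pics/w2.png

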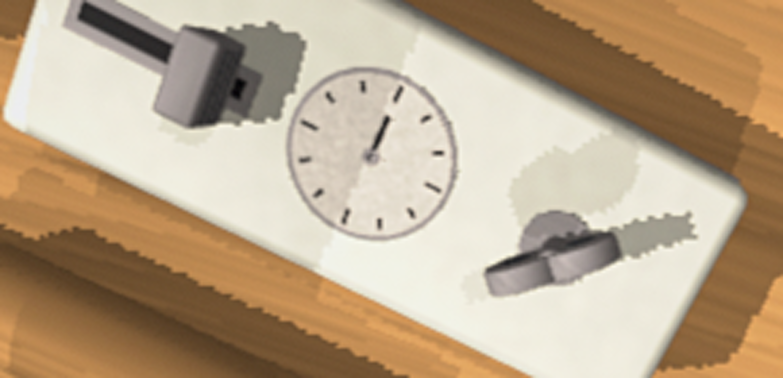

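The crop shows the wing's light top face from about (488,283) to (620,250), centred near (553,265). I'll cross-check this against the top view.

Run:
```python
from h import *
w=cam('wrist');t=cam('top');s=manip.read_state();print(s['eef_pos'],w['eye'])
def both(n,pw,pt,z): print(n,ray(w,*pw,z).round(1),ray(t,*pt,z).round(1))
cw=lambda u,v:(60+u/2.7,75+v/2.7); ct=lambda u,v:(270+u/5,195+v/5)
both('dial',cw(372,155),ct(361,210),60)
both('wing',cw(553,265),ct(520,232),102)
both('slot far end',cw(75,5),ct(130,178),60)
a,b=ray(w,*cw(489,284),102),ray(w,*cw(619,249),102);print(np.linalg.norm(b-a),np.degrees(np.arctan2(*(b-a)[[1,0]])))
both('stem base',cw(553,228),ct(507,232),61)
h=cv2.cvtColor(w['color'],cv2.COLOR_RGB2HSV)
m=((h[:,:,1]<60)&(h[:,:,2]>150)).astype(np.uint8);m[232:]=0;m[:,345:]=0;m[:,:50]=0
m=cv2.morphologyEx(m,cv2.MORPH_CLOSE,np.ones((25,25)))
q=max(cv2.findContours(m,0,2)[0],key=cv2.contourArea)[:,0]
r=cv2.minAreaRect(np.float32([ray(w,*p,60)[:2] for p in q])); print(r)
b=cv2.boxPoints(np.array(0) if 0 else r);print(b)
```

```text
[ 539.21909187 -180.95140912  244.32343909] [ 617.46883787 -152.42140851  384.59795847]
dial [567.1 -86.3  60. ] [566.8 -84.6  60. ]
wing [ 559.7 -158.   102. ] [ 554.3 -150.8  102. ]
slot far end [581.7  20.8  60. ] [579.   23.6  60. ]
42.957556464306364 -55.37742115903016
stem base [ 564.  -154.5   61. ] [ 558.1 -152.6   61. ]
((567.8134765625, -86.1905517578125), (245.83522033691406, 96.8019027709961), 82.55272674560547)
[[ 503.88898  -201.79787 ]
 [ 599.8743   -214.34473 ]
 [ 631.738      29.416763]
 [ 535.7526     41.963623]]
```

Emit:
servo_tool(
  commands=[
    [0.43,-0.31,0,0,0,0],
    [0.43,-0.31,0,0,0,0],
    [0,0,0,0,0,-0.045],
    [0,0,0,0,0,-0.045],
    [0,0,0,0,0,-0.045],
    [0,0,0,0,0,-0.045],
    [0,0,0,0,0,-0.045],
    [0,0,0,0,0,-0.045],
    [0,0,0,0,0,-0.045],
    [0,0,0,0,0,-0.045],
    [0,0,0,0,0,-0.045],
    [0,0,0,0,0,-0.045],
    [0,0,0,0,0,-0.045],
    [0,0,0,0,0,-0.045],
    [0,0,0,0,0,-0.045],
    [0,0,0,0,0,0],
    [0,0,0,0,0,0],
    [0,0,0,0,0,0],
  ],
)

```text
t: 4.2
eef_pos: [557.9, -154.2, 244.6]
orientation: [0.466, 0.885, -0.0, 0.0]
contact_force: [0.4, -0.3, -0.5]
width: 1.001
grip_force: 0.0
```

```bash
cat > st.py <<'E'
from h import *
s=manip.read_state();M=R.from_quat(s['orientation']).as_matrix()
print(s['t'],s['eef_pos'].round(1),'cw',np.degrees(-np.arctan2(M[1,0],M[0,0])).round(1),'tilt',M[:2,2].round(3),'q7',s['qpos'].round(2)[-1],'F',s['contact_force'].round(1),'T',s['ft_torque'].round(2),s['width'],s['grip_force'])
def to(x,y,z): print('mm tool',(M.T@(np.array([x,y,z])-s['eef_pos'])).round(1))
E
python3 - <<'E'
from st import *
c=cam('wrist','w3.png'); to(557.4,-154.6,92)
print(proj(c,[557.4,-154.6,102]))
E
```

```text
4.2 [ 557.9 -154.2  244.6] cw -124.4 tilt [-0. -0.] q7 0.72 F [ 0.4 -0.3 -0.5] T [ 0.03 -0.15 -0.01] 1.0006938004081334 0.0
mm tool [ -0.   -0.6 152.6]
[279.3325916 199.988557 ]
```

View pics/w3.png

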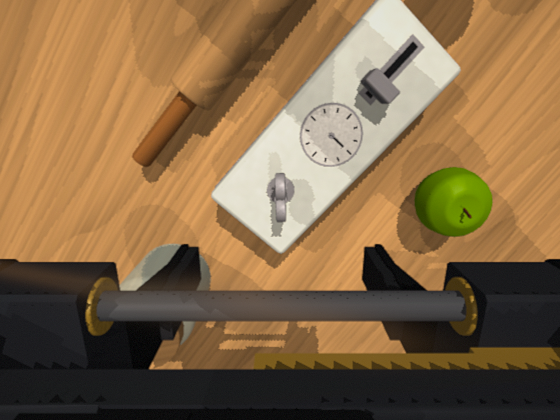

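The wing stands upright in the image at (280,197), centred between the fingers and within 3 px of the prediction (279,200). I'll descend and grip.

Emit:
servo_tool(
  commands=[
    [0,-0.01,0.9,0,0,0],
    [0,-0.01,0.9,0,0,0],
    [0,0,0.9,0,0,0],
    [0,0,0.9,0,0,0],
    [0,0,0.9,0,0,0],
    [0,0,0.58,0,0,0],
    [0,0,0,0,0,0],
    [0,0,0,0,0,0],
  ],
)

```text
t: 5.05
eef_pos: [557.8, -153.8, 92.5]
orientation: [0.465, 0.885, 0.0, -0.0]
contact_force: [-0.3, -0.1, -0.0]
width: 1.002
grip_force: 0.0
```

Emit:
servo_tool(
  commands=[
    [0,0,0,0,0,0],
    [0,0,0,0,0,0],
    [0,0,0,0,0,0],
    [0,0,0,0,0,0],
    [0,0,0,0,0,0],
    [0,0,0,0,0,0],
    [0,0,0,0,0,0],
    [0,0,0,0,0,0],
  ],
  claw=0,
)

```text
t: 5.85
eef_pos: [557.6, -153.8, 92.1]
orientation: [0.465, 0.885, -0.0, -0.0]
contact_force: [-0.1, -0.7, 0.6]
width: 0.357
grip_force: 0.0
```

```bash
python3 st.py
```

```text
5.85 [ 557.6 -153.8   92.1] cw -124.6 tilt [-0. -0.] q7 0.64 F [-0.1 -0.7  0.6] T [ 0.04 -0.13  0.01] 0.3568760327428392 0.0
```

Emit:
servo_tool(
  commands=[
    [0,0,0,0,0,0],
    [0,0,0,0,0,0],
    [0,0,0,0,0,0],
    [0,0,0,0,0,0],
    [0,0,0,0,0,0],
  ],
)

```text
t: 6.35
eef_pos: [557.0, -154.2, 92.1]
orientation: [0.465, 0.885, -0.001, -0.0]
contact_force: [-2.4, -0.5, 2.1]
width: 0.1
grip_force: 30.0
```

```bash
python3 st.py
```

```text
6.35 [ 557.  -154.2   92.1] cw -124.6 tilt [-0.001 -0.001] q7 0.64 F [-2.4 -0.5  2.1] T [-0.28  0.52  0.13] 0.09984224922331902 30.000327578745782
```

Emit:
servo_tool(
  commands=[
    [0,0,0,0,0,0.04],
    [0,0,0,0,0,0.04],
    [0,0,0,0,0,0.04],
    [0,0,0,0,0,0.04],
    [0,0,0,0,0,0.04],
    [0,0,0,0,0,0.04],
    [0,0,0,0,0,0.04],
    [0,0,0,0,0,0.04],
    [0,0,0,0,0,0.04],
    [0,0,0,0,0,0.04],
    [0,0,0,0,0,0.04],
    [0,0,0,0,0,0.04],
    [0,0,0,0,0,0.04],
    [0,0,0,0,0,0.04],
    [0,0,0,0,0,0.04],
    [0,0,0,0,0,0.04],
    [0,0,0,0,0,0.04],
    [0,0,0,0,0,0.04],
    [0,0,0,0,0,0.04],
    [0,0,0,0,0,0],
  ],
)

```text
t: 8.35
eef_pos: [558.3, -155.1, 92.1]
orientation: [0.994, -0.107, 0.001, 0.001]
contact_force: [1.9, -4.2, -2.3]
width: 0.101
grip_force: 30.0
```

```bash
python3 st.py
```

```text
8.35 [ 558.3 -155.1   92.1] cw 12.2 tilt [ 0.002 -0.002] q7 -1.63 F [ 1.9 -4.2 -2.3] T [-0.81 -0.3  -0.  ] 0.10125432161329373 30.003041946329176
```

Emit:
servo_tool(
  commands=[
    [0,0,0,0,0,0.035],
    [0,0,0,0,0,0.035],
    [0,0,0,0,0,0.035],
    [0,0,0,0,0,0.035],
    [0,0,0,0,0,0.035],
    [0,0,0,0,0,0.035],
    [0,0,0,0,0,0],
    [0,0,0,0,0,0],
    [0,0,0,0,0,0],
  ],
)

```text
t: 9.25
eef_pos: [558.0, -155.6, 92.1]
orientation: [0.907, -0.421, 0.001, 0.001]
contact_force: [1.2, -6.0, -2.6]
width: 0.098
grip_force: 30.0
```

```bash
python3 st.py
```

```text
9.25 [ 558.  -155.6   92.1] cw 49.8 tilt [ 0.001 -0.002] q7 -2.26 F [ 1.2 -6.  -2.6] T [-1.04 -0.32 -0.01] 0.09770621075953739 29.99926293734461
```

Emit:
servo_tool(
  commands=[
    [0,0,0,0,0,0],
    [0,0,0,0,0,0],
    [0,0,0,0,0,0],
    [0,0,0,0,0,0],
    [0,0,0,0,0,0],
    [0,0,0,0,0,0],
    [0,0,0,0,0,0],
    [0,0,0,0,0,0],
    [0,0,0,0,0,0],
    [0,0,0,0,0,0],
    [0,0,0,0,0,0],
  ],
  claw=1,
)

```text
t: 10.35
eef_pos: [557.7, -153.8, 92.1]
orientation: [0.906, -0.423, 0.0, 0.0]
contact_force: [0.3, 0.0, 0.1]
width: 0.973
grip_force: 0.0
```

```bash
python3 st.py
```

```text
10.35 [ 557.7 -153.8   92.1] cw 50.0 tilt [ 0. -0.] q7 -2.27 F [0.3 0.  0.1] T [ 0.09 -0.04  0.02] 0.9727961518480869 0.0
```

Emit:
servo_tool(
  commands=[
    [0,0,0,0,0,-0.045],
    [0,0,0,0,0,-0.045],
    [0,0,0,0,0,-0.045],
    [0,0,0,0,0,-0.045],
    [0,0,0,0,0,-0.045],
    [0,0,0,0,0,-0.045],
    [0,0,0,0,0,-0.045],
    [0,0,0,0,0,-0.045],
    [0,0,0,0,0,-0.045],
    [0,0,0,0,0,-0.045],
    [0,0,0,0,0,-0.045],
    [0,0,0,0,0,-0.045],
    [0,0,0,0,0,-0.045],
    [0,0,0,0,0,-0.045],
    [0,0,0,0,0,-0.045],
    [0,0,0,0,0,-0.045],
    [0,0,0,0,0,-0.045],
    [0,0,0,0,0,-0.045],
    [0,0,0,0,0,-0.045],
    [0,0,0,0,0,-0.045],
  ],
)

```text
t: 12.35
eef_pos: [557.6, -153.9, 92.1]
orientation: [0.557, 0.831, -0.0, 0.0]
contact_force: [0.6, 0.1, -0.3]
width: 0.999
grip_force: 0.0
```

Emit:
servo_tool(
  commands=[
    [0,0,0,0,0,-0.045],
    [0,0,0,0,0,-0.045],
    [0,0,0,0,0,-0.01],
    [0,0,0,0,0,0],
    [0,0,0,0,0,0],
  ],
)

```text
t: 12.85
eef_pos: [557.6, -153.9, 92.1]
orientation: [0.424, 0.906, -0.0, 0.0]
contact_force: [0.6, 0.6, -0.7]
width: 1.002
grip_force: 0.0
```

```bash
python3 st.py
```

```text
12.85 [ 557.6 -153.9   92.1] cw -129.9 tilt [ 0. -0.] q7 0.73 F [ 0.6  0.6 -0.7] T [ 0.05 -0.14  0.02] 1.0015785925616325 0.0
```

Emit:
servo_tool(
  commands=[
    [0,0,0,0,0,0],
    [0,0,0,0,0,0],
    [0,0,0,0,0,0],
    [0,0,0,0,0,0],
    [0,0,0,0,0,0],
    [0,0,0,0,0,0],
    [0,0,0,0,0,0],
    [0,0,0,0,0,0],
    [0,0,0,0,0,0],
    [0,0,0,0,0,0],
    [0,0,0,0,0,0],
    [0,0,0,0,0,0],
    [0,0,0,0,0,0],
  ],
  claw=0,
)

```text
t: 14.15
eef_pos: [557.0, -154.3, 92.0]
orientation: [0.423, 0.906, -0.001, -0.0]
contact_force: [-3.2, -1.7, 1.4]
width: 0.104
grip_force: 30.0
```

```bash
python3 st.py
```

```text
14.15 [ 557.  -154.3   92. ] cw -130.0 tilt [-0.001 -0.001] q7 0.73 F [-3.2 -1.7  1.4] T [-0.31  0.48  0.14] 0.10421652988661692 30.00052490271628
```

Emit:
servo_tool(
  commands=[
    [0,0,0,0,0,0.04],
    [0,0,0,0,0,0.04],
    [0,0,0,0,0,0.04],
    [0,0,0,0,0,0.04],
    [0,0,0,0,0,0.04],
    [0,0,0,0,0,0.04],
    [0,0,0,0,0,0.04],
    [0,0,0,0,0,0.04],
    [0,0,0,0,0,0.04],
    [0,0,0,0,0,0.04],
    [0,0,0,0,0,0.04],
    [0,0,0,0,0,0.04],
    [0,0,0,0,0,0.04],
    [0,0,0,0,0,0.04],
    [0,0,0,0,0,0.04],
    [0,0,0,0,0,0.04],
    [0,0,0,0,0,0.04],
    [0,0,0,0,0,0.04],
    [0,0,0,0,0,0],
    [0,0,0,0,0,0],
  ],
)

```text
t: 16.15
eef_pos: [558.2, -154.9, 92.1]
orientation: [1.0, 0.005, 0.001, 0.001]
contact_force: [2.5, -5.3, -2.6]
width: 0.102
grip_force: 30.0
```

```bash
python3 st.py
```

```text
16.15 [ 558.2 -154.9   92.1] cw -0.5 tilt [ 0.001 -0.001] q7 -1.42 F [ 2.5 -5.3 -2.6] T [-0.93 -0.51 -0.03] 0.10235401426970656 29.999382463283837
```

Emit:
servo_tool(
  commands=[
    [0,0,0,0,0,0.022],
    [0,0,0,0,0,0.022],
    [0,0,0,0,0,0.022],
    [0,0,0,0,0,0.022],
  ],
)

```text
t: 16.55
eef_pos: [558.2, -155.2, 92.1]
orientation: [0.991, -0.135, 0.001, 0.001]
contact_force: [1.7, -5.9, -2.6]
width: 0.102
grip_force: 30.0
```

```bash
python3 st.py
```

```text
16.55 [ 558.2 -155.2   92.1] cw 15.5 tilt [ 0.001 -0.002] q7 -1.68 F [ 1.7 -5.9 -2.6] T [-1.01 -0.45  0.24] 0.10185960540973973 29.99732223339379
```

Emit:
servo_tool(
  commands=[
    [0,0,0,0,0,0.02],
    [0,0,0,0,0,0.02],
  ],
)

```text
t: 16.75
eef_pos: [558.1, -155.2, 92.1]
orientation: [0.981, -0.196, 0.001, 0.001]
contact_force: [1.1, -5.4, -3.6]
width: 0.106
grip_force: 30.0
```

```bash
python3 st.py
```

```text
16.75 [ 558.1 -155.2   92.1] cw 22.7 tilt [ 0.001 -0.002] q7 -1.81 F [ 1.1 -5.4 -3.6] T [-1.06 -0.39  0.26] 0.10610518927794317 29.997667567804456
```

Emit:
servo_tool(
  commands=[
    [0,0,0,0,0,0.02],
    [0,0,0,0,0,0.01],
  ],
)

```text
t: 16.95
eef_pos: [558.1, -155.3, 92.1]
orientation: [0.97, -0.242, 0.001, 0.001]
contact_force: [1.9, -5.7, -2.9]
width: 0.1
grip_force: 30.0
```

```bash
python3 st.py
```

```text
16.95 [ 558.1 -155.3   92.1] cw 28.0 tilt [ 0.001 -0.002] q7 -1.9 F [ 1.9 -5.7 -2.9] T [-1.12 -0.32  0.38] 0.10048881077663323 30.004060515202582
```

Emit:
servo_tool(
  commands=[
    [0,0,0,0,0,0.008],
    [0,0,0,0,0,0.008],
  ],
)

```text
t: 17.15
eef_pos: [558.1, -155.3, 92.1]
orientation: [0.964, -0.265, 0.001, 0.001]
contact_force: [1.3, -5.7, -4.0]
width: 0.11
grip_force: 30.0
```

```bash
python3 st.py
```

```text
17.15 [ 558.1 -155.3   92.1] cw 30.8 tilt [ 0.001 -0.002] q7 -1.94 F [ 1.3 -5.7 -4. ] T [-1.08 -0.38  0.63] 0.1099765278412695 30.00901303254068
```

Emit:
servo_tool(
  commands=[
    [0,0,0,0,0,0.008],
    [0,0,0,0,0,0],
    [0,0,0,0,0,0],
  ],
)

```text
t: 17.45
eef_pos: [558.0, -155.2, 92.1]
orientation: [0.961, -0.277, 0.001, 0.001]
contact_force: [0.9, -6.1, -2.1]
width: 0.115
grip_force: 31.2
```

```bash
python3 st.py
```

```text
17.45 [ 558.  -155.2   92.1] cw 32.2 tilt [ 0.001 -0.002] q7 -1.97 F [ 0.9 -6.1 -2.1] T [-1.08 -0.3   0.57] 0.11540789546278456 31.1783470393857
```

Moment holds at about 0.6 N m while the key no longer follows, so it is at the stop, which also matches the computed angle (cw 25.7°). I'll release and lift, then turn toward the catch.

Emit:
servo_tool(
  commands=[
    [0,0,0,0,0,0],
    [0,0,0,0,0,0],
    [0,0,0,0,0,0],
    [0,0,0,0,0,0],
    [0,0,0,0,0,0],
    [0,0,0,0,0,0],
    [0,0,0,0,0,0],
    [0,0,0,0,0,0],
    [0,0,0,0,0,0],
    [0,0,-1,0,0,0],
    [0,0,-1,0,0,0],
    [0,0,-1,0,0,0],
    [0,0,-1,0,0,0],
    [0,0,-1,0,0,0],
  ],
  claw=1,
)

```text
t: 18.85
eef_pos: [557.5, -153.8, 243.5]
orientation: [0.96, -0.279, 0.0, 0.0]
contact_force: [0.2, 0.7, 0.3]
width: 0.998
grip_force: 0.0
```

Emit:
servo_tool(
  commands=[
    [0,0,0,0,0,-0.0455],
    [0,0,0,0,0,-0.0455],
    [0,0,0,0,0,-0.0455],
    [0,0,0,0,0,-0.0455],
    [0,0,0,0,0,-0.0455],
    [0,0,0,0,0,-0.0455],
    [0,0,0,0,0,-0.0455],
    [0,0,0,0,0,-0.0455],
    [0,0,0,0,0,-0.0455],
    [0,0,0,0,0,-0.0455],
    [0,0,0,0,0,-0.0455],
    [0,0,0,0,0,-0.0455],
    [0,0,0,0,0,-0.0455],
    [0,0,0,0,0,-0.0455],
    [0,0,0,0,0,0],
    [0,0,0,0,0,0],
    [0,0,0,0,0,0],
  ],
)

```text
t: 20.55
eef_pos: [557.6, -153.8, 242.1]
orientation: [0.754, 0.657, -0.0, 0.0]
contact_force: [-0.9, -1.2, -0.4]
width: 1.004
grip_force: 0.0
```

Run:
```python
from st import *
to(574.7,-24.8,87)
c=cam('wrist','w4.png')
print(proj(c,[574.7,-24.8,86]),proj(c,[557.6,-154.8,102]))
```

```text
20.55 [ 557.6 -153.8  242.1] cw -82.2 tilt [-0. -0.] q7 0.03 F [-0.9 -1.2 -0.4] T [-0.04 -0.09  0.02] 1.0038072410367287 0.0
mm tool [130.2  -0.7 155.1]
[278.72751394  40.45803592] [279.78973536 202.55589214]
```

View pics/w4.png

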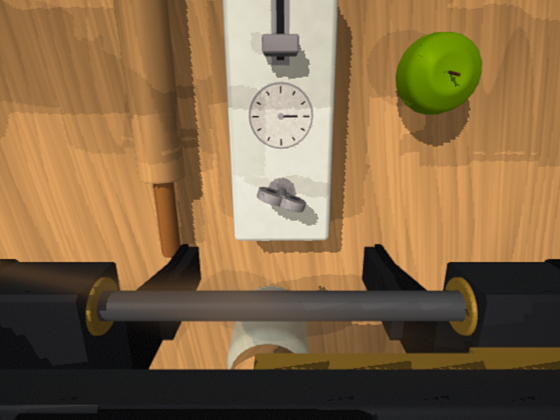

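The wing (258,192)–(305,205) is turned about 17° clockwise from the case's x, which fits the stop (6.6 rad = 360° + 18°). The catch top is at (280,42), close to the predicted (279,40).

Emit:
servo_tool(
  commands=[
    [0.87,0,0,0,0,0],
    [0.87,0,0,0,0,0],
    [0.87,0,0,0,0,0],
    [0.87,0,0,0,0,0],
    [0.85,0,0,0,0,0],
    [0,0,0.9,0,0,0],
    [0,0,0.9,0,0,0],
    [0,0,0.9,0,0,0],
    [0,0,0.9,0,0,0],
    [0,0,0.8,0,0,0],
    [0,0,0.6,0,0,0],
    [0,0,0.13,0,0,0],
    [0,0,0,0,0,0],
    [0,0,0,0,0,0],
  ],
)

```text
t: 22.0
eef_pos: [575.9, -25.0, 89.4]
orientation: [0.753, 0.658, 0.001, 0.001]
contact_force: [0.3, -0.2, 0.5]
width: 1.002
grip_force: 0.0
```

```bash
python3 st.py
```

```text
22.0 [575.9 -25.   89.4] cw -82.3 tilt [ 0.002 -0.   ] q7 -0.26 F [ 0.3 -0.2  0.5] T [-0.07 -0.11  0.01] 1.0024107936095383 0.0
```

Emit:
servo_tool(
  commands=[
    [0,0,0,0,0,0],
    [0,0,0,0,0,0],
    [0,0,0,0,0,0],
    [0,0,0,0,0,0],
    [0,0,0,0,0,0],
    [0,0,0,0,0,0],
    [0,0,0,0,0,0],
    [0,0,0,0,0,0],
    [0,0,0,0,0,0],
    [0,0,0,0,0,0],
  ],
  claw=0,
)

```text
t: 23.0
eef_pos: [574.6, -25.0, 88.2]
orientation: [0.753, 0.658, -0.0, -0.0]
contact_force: [-2.5, -0.2, 2.1]
width: 0.342
grip_force: 30.0
```

```bash
python3 st.py
```

```text
23.0 [574.6 -25.   88.2] cw -82.3 tilt [-0.001 -0.   ] q7 -0.26 F [-2.5 -0.2  2.1] T [0.04 0.34 0.06] 0.3415657765932384 30.000380873680115
```

Emit:
servo_tool(
  commands=[
    [0.15,0,0,0,0,0],
    [0.15,0,0,0,0,0],
    [0.15,0,0,0,0,0],
    [0.15,0,0,0,0,0],
    [0.15,0,0,0,0,0],
    [0.15,0,0,0,0,0],
    [0.15,0,0,0,0,0],
    [0.15,0,0,0,0,0],
    [0,0,0,0,0,0],
    [0,0,0,0,0,0],
  ],
)

```text
t: 24.0
eef_pos: [579.6, 12.2, 88.2]
orientation: [0.753, 0.658, 0.0, -0.001]
contact_force: [-4.3, 1.9, 4.3]
width: 0.339
grip_force: 30.0
```

```bash
python3 st.py
```

```text
24.0 [579.6  12.2  88.2] cw -82.4 tilt [-0.001  0.002] q7 -0.33 F [-4.3  1.9  4.3] T [ 0.35  0.96 -0.02] 0.3389078644738813 30.000742077827454
```

Emit:
servo_tool(
  commands=[
    [0.1,0,0,0,0,0],
    [0.1,0,0,0,0,0],
    [0,0,0,0,0,0],
    [0,0,0,0,0,0],
  ],
)

```text
t: 24.4
eef_pos: [579.8, 14.1, 88.2]
orientation: [0.753, 0.658, -0.002, 0.0]
contact_force: [-6.8, -4.0, 5.3]
width: 0.345
grip_force: 30.0
```

```bash
python3 st.py
```

```text
24.4 [579.8  14.1  88.2] cw -82.2 tilt [-0.002 -0.003] q7 -0.34 F [-6.8 -4.   5.3] T [-1.04  1.38  0.08] 0.34465823401359597 30.00099867582321
```

Emit:
servo_tool(
  commands=[
    [0.1,0,0,0,0,0],
    [0.1,0,0,0,0,0],
    [0.1,0,0,0,0,0],
    [0,0,0,0,0,0],
    [0,0,0,0,0,0],
  ],
)

```text
t: 24.9
eef_pos: [579.9, 14.5, 88.1]
orientation: [0.755, 0.656, -0.007, 0.003]
contact_force: [-11.2, -18.9, 9.6]
width: 0.34
grip_force: 30.0
```

```bash
python3 st.py
```

```text
24.9 [579.9  14.5  88.1] cw -81.9 tilt [-0.006 -0.014] q7 -0.36 F [-11.2 -18.9   9.6] T [-3.97  2.23  0.16] 0.3399662621937142 30.00162184238434
```

The catch is against its hard end: force rose to about 19 N with no further travel. I'll let go and lift clear.

Emit:
servo_tool(
  commands=[
    [0,0,0,0,0,0],
    [0,0,0,0,0,0],
    [0,0,0,0,0,0],
    [0,0,0,0,0,0],
    [0,0,0,0,0,0],
    [0,0,0,0,0,0],
    [0,0,-0.5,0,0,0],
    [0,0,-1,0,0,0],
    [0,0,-1,0,0,0],
    [0,0,-1,0,0,0],
    [0,0,-1,0,0,0],
    [-1,0,-1,0,0,0],
    [-1,0,0,0,0,0],
    [-1,0,0,0,0,0],
    [-1,0,0,0,0,0],
    [0,0,0,0,0,0],
    [0,0,0,0,0,0],
    [0,0,0,0,0,0],
  ],
  claw=1,
)

```text
t: 26.7
eef_pos: [566.1, -91.9, 254.0]
orientation: [0.752, 0.659, 0.001, 0.0]
contact_force: [0.3, -0.7, 0.2]
width: 0.999
grip_force: 0.0
```

Run:
```python
from st import *
c=cam('wrist','w5.png')
print(proj(c,[557.6+.1305*171,-154.8+.9914*171,86]))
```

```text
26.7 [566.1 -91.9 254. ] cw -82.4 tilt [0.001 0.001] q7 -0.08 F [ 0.3 -0.7  0.2] T [-0.01 -0.11  0.03] 0.9991336403052143 0.0
[279.04052232  72.31992183]
```

View pics/w5.png

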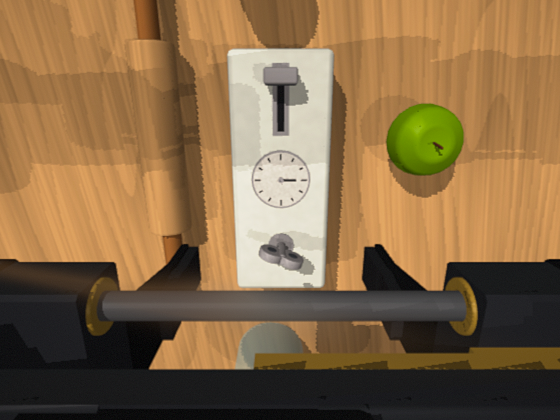

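The catch sits at the far end of its slot at (281,74), against a predicted (279,72). The wing is still at its stop angle near (281,252), and nothing is touched.

```bash
python3 -c "
from station import manip; print(manip.job_done())"
```

```text
the job is handed in; nothing more can be done
None
```

The key is wound to its stop, the start catch is at the far end of its slot, and the job is handed in at about 27 s with the gripper clear and nothing around the timer touched.

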